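# Push the mixing slab home in its bench stop

## Robot

A 6-joint arm with a two-finger parallel gripper is mounted at the origin on a cart in front of the work surface, level with it; the furniture and walls round the work are solid. World frame = base frame: x ahead of the robot, y to its left, z up, the work surface at z = 0. Lengths are in m, angles in rad, forces in N, time in s.
With the tool pointing down it reaches from about 0.35 to 0.85 m from the base axis. Payload 8.1 kg.
Tool frame: the origin (TCP) lies midway between the tips of the shut fingers; the grasp point (between the pads) lies 19 mm behind it; z points along the fingers, y is the line along which they close (so a half turn about z gives the same grasp; the last joint's range is limited). The gripper opens to 85 mm and grips with 20 to 120 N. Pads are 22 mm wide; open, the fingers measure 114 mm over their backs; the gripper's body (76 mm by 85 mm) begins 54 mm behind the grasp point. The pads swing forward as they close: fully open they stand 13 mm farther back than shut.
Start: joints at [1.07, 0.13, 1.488, -0, 1.523, -0.085], TCP at [0.242, 0.549, 0.231] pointing down, gripper open.
Joint ranges: [-2.96, 2.96], [-0.89, 2.26], [0.02, 2.5], [-1.34, 4.48], [0, 2.73], [-2.66, 2.66]. Speed limits (rad/s): [2.39, 2.39, 2.79, 3.14, 3.14, 3.14].

## Interface

Orientations are given as [roll, pitch, yaw] about the fixed x, y, z axes, in that order (R = Rz(yaw) Ry(pitch) Rx(roll)).
In Python, from station import robot gives the robot as it stands. The module is installed in compiled form; this text tells all that it offers.
- The arm moves only by the tool inch_along, called after "Call:" by a JSON object that holds its "api" and its "payload". Schema: {"type":"object","properties":{"increments":{"type":"array","items":{"type":"array","prefixItems":[{"type":"array","items":{"type":"number"},"minItems":3,"maxItems":3},{"type":"array","items":{"type":"number"},"minItems":3,"maxItems":3},{"type":"number"}],"minItems":3,"maxItems":3},"minItems":1,"maxItems":12},"only":{"type":"string"},"quiet":{"type":"boolean"},"lines":{"type":"string"}},"required":["increments"],"additionalProperties":false}. increments is a list of rows, 1 to 12 of them, each written [[rx, ry, rz], [dx, dy, dz], opening]: a rotation vector rx, ry, rz in rad, then dx, dy, dz in m, then the finger opening in m; each row shifts and turns the commanded pose from where the row before left it, along the tool's axes as they then stand; what a row does not reach is not made up. A row lasts 1/10 s, in which the tool goes at most 0.05 m and 0.15 rad, less where a joint would pass 70% of its speed; a pose out of reach is approached as far as the arm can. The fingers move at their own pace and stop on an object; the grip force is fixed at half the most. Time passes only in rows, so rows that do not move let the fingers close. The tool returns the time, the measured TCP pose, the force, the opening and the grip force at its end. only (a regular expression) keeps the lines of the reply that match it, lines (a string "A,B") keeps lines A to B, and quiet returns only ok. Input that does not fit is refused with a message, and nothing moves.
- robot.state(): the state, without advancing time (a new reading comes with each control period).
- robot.snapshot(name): name is "scene" or "top" or "wrist"; returns the picture (384x512x3 uint8, red, green, blue); there is no depth.
- robot.camera_info(name): a dict with "intrinsics" (3x3 intrinsics, pixels), "world_to_cam" (4x4, takes a point from world to camera coordinates). Camera axes: x right, y up, looking along -z (the intrinsics and any distortion apply to the point x, -y, -z); pixel columns grow to the right and rows downward; lengths in m; the calibration is good to about 2 mm. A picture is of the moment at which its call begins: read the wrist's pose just before it. camera_info takes no time and is no camera call; for the wrist camera it gives the pose at the moment of the call.
- robot.close_job(): hands the job in; it is judged then, once.
The state is a dict: "time_s": time; "q": joint angles; "qvel": joint speeds; "joint_efforts": joint torques, N m; "tool_pos": TCP position; "orientation": TCP orientation; "contact_force": force on the tool from outside, world axes, zero at the start; "torque": the same for the moment, N m; "opening": finger opening in m; "gripper_force": force on a finger pad.
Only numpy, scipy, OpenCV 4.12 (cv2) and the standard library are available. Lean on these libraries where they do the work, as an engineer would, in place of code of your own. Each camera call takes 0.05 s, during which the arm holds its last target. There are 200 camera calls.

## Task

Push the glass mixing slab that lies beside the L-shaped bench stop along the bench into the corner of that stop, so that one long side lies flat along the stop's long bar and one end butts against its short bar. Only push it, with the fingertips or the outside of the fingers: do not lift or tip it, and leave the other things standing where they are.

Things in the scene. Friction and masses are not known exactly. Their poses are not given: they have to be found in the camera images.
- mixing_slab: Loose frosted pale grey-green glass slab lying flat on the bench: plain rectangle 65 x 110 x 12 mm (x, y, z), 0.1 to 0.2 kg. Origin: centre of its underside, at z = 0; y runs along its 110 mm length, x across its width, z up. Either way round will do. It starts to the right of the stop's long bar, clear of both bars, nearer the robot, up to 0.6 rad out of line with the bar.
- bench_stop: L of two bare aluminium flat bars, 14 mm wide, 10 mm high, fixed to the bench. Origin: inner corner of the L, at z = 0; x points away from the robot, y to its left. Long bar: from the corner toward the robot (inner face is the plane y = 0, x from -176 mm to 0). Short bar: from the corner to the right (inner face is the plane x = 0, y from -85 mm to 0). The slab belongs at x < 0, y < 0.
- stop_home (a point): Point on the bench where the middle of the slab's underside lies when it is home: x = -55, y = -32.5 mm in the stop's frame, the slab's length along the stop's x; same axes as the stop. A tall machine stands beyond and to the right (its near left corner 70 to 150 mm to the right, front face facing the robot, its normal at 0.52 rad from world x): keep the gripper's body clear of it.
- casting_ring: Bystander: grey steel casting ring, open cylinder 52 mm in diameter, 50 mm high, to the right of the work. Origin: centre of its underside.
- bottle: Bystander: white bottle with yellow cap, 60 mm in diameter, 110 mm high, to the right of the work. Origin: centre of its underside.
- jar: Bystander: jar with a screw cap, 48 mm in diameter, 62 mm high, to the right of the work. Origin: centre of its underside.
- wax_tin: Bystander: low round tin, 66 mm in diameter, 24 mm high, on the 3 mm felt mat to the left of the stop. Origin: centre of its underside.
- mug: Bystander: pink mug, 86 x 115 mm with its handle, 83 mm high, far right. Origin: centre of its underside. Further right, on the side bench, stands a tall white furnace: carry the arm round or over it at 0.4 m height.
- dropper: Bystander: small brown dropper bottle, 25 mm in diameter, 67 mm high, to the right of the work. Origin: centre of its underside.

How it is judged:
By the outcome, as a careful person would: the job done as asked, in the order asked, and still so for the second after the job is handed in, with the robot touching nothing.
It also fails if it takes over 64 s, if anything falls off the work surface, if the arm or the gripper's body presses on something with over 40 N, if the wrist force passes 120 N, or if a joint passes its speed limit or range.

## Working session

There is one attempt and no reset: what is moved stays moved. The work goes in short steps, Python scripts to look and compute and a tool call to move; the robot and the scene stay as the last step left them, time stands still between calls to the robot, and variables do not carry over. Pictures are saved under pics/ and viewed, at most 10 in all, crops included, and the job is handed in when it is done.

```bash
mkdir -p pics
```

Run:
```python
from station import robot
import cv2
for n in("top","scene"):
    im=robot.snapshot(n); cv2.imwrite(f"pics/{n}0.png",im[:,:,::-1])
    i=robot.camera_info(n); print(n,i["intrinsics"],i["world_to_cam"],[k for k in i])
s=robot.state();print(s["tool_pos"],s["orientation"],s["opening"],s["time_s"])
```

```text
top [[371.91211629   0.         255.25393581]
 [  0.         371.91211629 194.69139156]
 [  0.           0.           1.        ]] [[ 0.01314699 -0.99889184  0.04519133  0.18257425]
 [ 0.98917263  0.01959908  0.14544203 -0.51846966]
 [-0.14616657  0.0427899   0.98833413 -0.87717699]
 [ 0.          0.          0.          1.        ]] ['intrinsics', 'world_to_cam']
scene [[356.99259225   0.         250.26309053]
 [  0.         356.99259225 188.91468421]
 [  0.           0.           1.        ]] [[-0.76826216 -0.64010942  0.00575995  0.51902455]
 [ 0.29497688 -0.34601813  0.8906515  -0.09576289]
 [-0.56812137  0.6859529   0.45465011 -0.76825233]
 [ 0.          0.          0.          1.        ]] ['intrinsics', 'world_to_cam']
[0.24210671 0.54844884 0.23035008] [-3.13994334e+00 -1.42252370e-04  2.72575993e+00] 0.08556980465136906 0.1
```

View pics/top0.png

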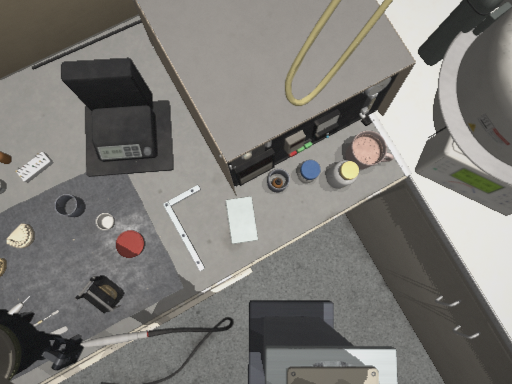

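View pics/scene0.png

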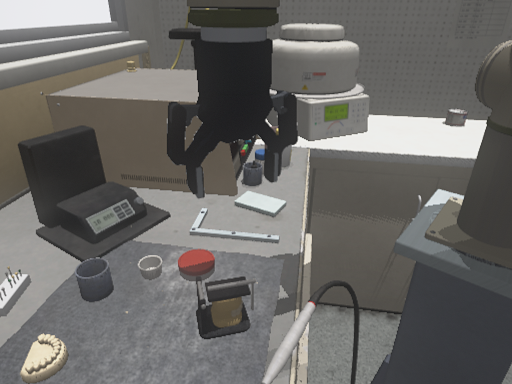

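The top view shows the stop's L, with its corner near (166,204), short bar end near (199,187) and long bar end near (202,268). The slab is at about (227-257, 197-243), and the machine's corner is near (236,190). Next I'll measure these.

Create h.py:
```python
import cv2,numpy as np
def ray(info,uv,z):
    K=info["intrinsics"];T=info["world_to_cam"];R=T[:3,:3];c=-R.T@T[:3,3]
    uv=np.atleast_2d(np.array(uv,float))
    d=np.c_[uv,np.ones(len(uv))]@np.linalg.inv(K).T*[1,-1,-1]@R
    return (c+d*((z-c[2])/d[:,2])[:,None])[:,:2]
def blobs(im,box,thr,lo=60):
    x0,y0,x1,y1=box;g=cv2.GaussianBlur(cv2.cvtColor(im,cv2.COLOR_RGB2GRAY),(1,1),0)
    m=np.zeros_like(g);m[y0:y1,x0:x1]=(g[y0:y1,x0:x1]>thr)*255
    cs,_=cv2.findContours(m,cv2.RETR_EXTERNAL,cv2.CHAIN_APPROX_NONE)
    return [c[:,0] for c in cs if cv2.contourArea(c)>lo],m
def rect(P):
    (cx,cy),_,_=r=cv2.minAreaRect((P*1000).astype(np.float32));b=cv2.boxPoints(r)
    return (cx,cy),r[1],b
```

Run:
```python
from station import robot
import cv2,numpy as np
from h import *
im=cv2.imread("pics/top0.png")[:,:,::-1].copy()
i=robot.camera_info("top")
for thr in(165,180):
    cs,m=blobs(im,(160,182,262,275),thr)
    for c in cs:
        z=.012 if c[:,0].mean()>215 else .010
        P=ray(i,c,z);ctr,sz,b=rect(P)
        print(thr,len(c),np.round(ctr),np.round(sz,1),np.round(b).tolist())
        if z==.010: print(np.round(cv2.approxPolyDP((P*1000).astype(np.float32)[:,None],5,True)[:,0]).tolist())
big=cv2.resize(im[175:280,155:275],None,fx=5,fy=5,interpolation=cv2.INTER_NEAREST)
cv2.imwrite("pics/crop0.png",big[:,:,::-1])
```

```text
165 70 [336. 204.] [20.6 81.4] [[306.0, 234.0], [348.0, 164.0], [366.0, 175.0], [324.0, 245.0]]
165 137 [456. 224.] [111.6  66.2] [[395.0, 247.0], [406.0, 181.0], [516.0, 200.0], [505.0, 266.0]]
165 201 [436. 330.] [191.1  99.4] [[328.0, 324.0], [379.0, 238.0], [543.0, 336.0], [492.0, 421.0]]
[[541.0, 339.0], [489.0, 418.0], [329.0, 322.0], [341.0, 315.0], [484.0, 401.0], [491.0, 399.0], [531.0, 331.0]]
180 72 [336. 205.] [20.  80.2] [[306.0, 234.0], [348.0, 165.0], [365.0, 176.0], [323.0, 244.0]]
180 134 [456. 224.] [108.9  64.2] [[397.0, 246.0], [408.0, 183.0], [515.0, 201.0], [505.0, 264.0]]
180 204 [433. 367.] [209.6  88.3] [[325.0, 402.0], [332.0, 314.0], [541.0, 332.0], [534.0, 420.0]]
[[541.0, 339.0], [494.0, 416.0], [332.0, 322.0], [341.0, 315.0], [489.0, 404.0], [531.0, 331.0]]
```

View pics/crop0.png

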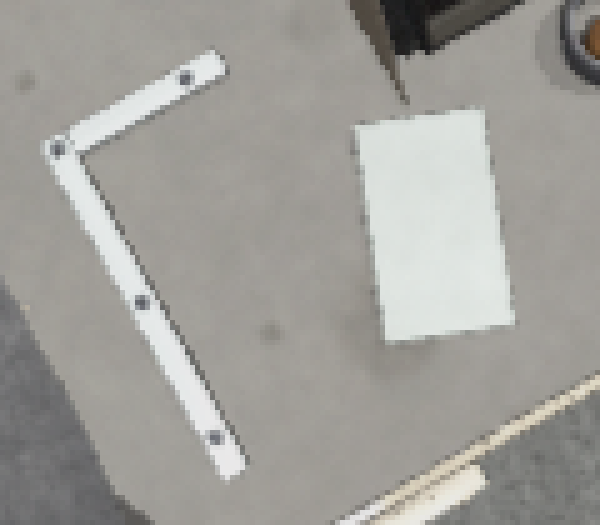

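The crop confirms that thresholding traces both shapes cleanly. The machine's floor corner is near full-image pixel (236,195). The slab is 0.36 rad out of line and needs about +62 mm in x and +105 mm in y. Next I'll check the casting ring's clearance and work out the moves.

Add to h.py:
```python
A=.53;C0=np.array([.4875,.4025]);E_=np.array([[np.cos(A),np.sin(A)],[-np.sin(A),np.cos(A)]])
def tostop(P): return (np.atleast_2d(P)-C0)@E_.T
def toworld(p): return C0+np.array(p)@E_
def delta(s,stop,z,yaw):
    from scipy.spatial.transform import Rotation as Ro
    R=Ro.from_euler("xyz",s["orientation"]);G=Ro.from_euler("xyz",[np.pi,0,yaw])
    t=np.r_[toworld(stop),z]
    print("pos",np.round(s["tool_pos"],4),"stop",np.round(tostop(s["tool_pos"][:2])*1000,1),"tool d",np.round(R.inv().apply(t-s["tool_pos"]),4),"rotvec",np.round((R.inv()*G).as_rotvec(),4),"d after rot",np.round(G.inv().apply(t-s["tool_pos"]),4))
```

Run:
```python
from station import robot
from h import *
i=robot.camera_info("top")
print(tostop(ray(i,[[277,182]],.05))*1000,"ring/dropper centre top")
print(tostop(ray(i,[[309,170]],.06))*1000,"blue jar")
print(tostop(ray(i,[[236,195]],0))*1000,"machine corner")
delta(robot.state(),[-.124,-.222],.2,A+np.pi/2)
```

```text
[[ -83.25995723 -256.09916781]] ring/dropper centre top
[[ -96.64613943 -336.89167756]] blue jar
[[ -56.0669333  -157.26757318]] machine corner
pos [0.2421 0.5484 0.2304] stop [[-137.9  250. ]] tool d [-0.3909 -0.2648  0.0307] rotvec [-1.60e-03  4.00e-04  6.25e-01] d after rot [-0.472   0.0139  0.0304]
```

Call:
{"api": "inch_along", "payload": {"increments": [[[0,0,0.125],[0,0,0],0.05],[[0,0,0.125],[0,0,0],0.05],[[0,0,0.125],[0,0,0],0.05],[[0,0,0.125],[0,0,0],0.05],[[0,0,0.125],[0,0,0],0.05]]}}

```text
time_s: 0.6
tool_pos: [0.2422, 0.5486, 0.2307]
orientation: [-3.141, 0.001, 2.096]
contact_force: [0.6, 0.7, 0.2]
opening: 0.0501
gripper_force: 0.0
```

Call:
{"api": "inch_along", "payload": {"increments": [[[0,0,0],[-0.04,0,0],0.05],[[0,0,0],[-0.04,0,0],0.05],[[0,0,0],[-0.04,0,0],0.05],[[0,0,0],[-0.04,0,0],0.05],[[0,0,0],[-0.04,0,0],0.05],[[0,0,0],[-0.04,0,0],0.05],[[0,0,0],[-0.04,0,0],0.05],[[0,0,0],[-0.04,0,0],0.05],[[0,0,0],[-0.04,0,0],0.05],[[0,0,0],[-0.04,0,0],0.05],[[0,0,0],[-0.04,0,0],0.05],[[0,0,0],[0,0,0],0.05]]}}

```text
time_s: 1.8
tool_pos: [0.4663, 0.1653, 0.2309]
orientation: [-3.141, 0.001, 2.096]
contact_force: [0.4, 0.8, -0.3]
opening: 0.0503
gripper_force: 0.0
```

Run:
```python
from station import robot
from h import *
delta(robot.state(),[-.128,-.206],.0,A+np.pi/2)
print(robot.state()["q"],robot.state()["opening"])
```

```text
pos [0.4663 0.1653 0.2309] stop [[-138.1 -193.9]] tool d [-0.0117  0.0104  0.2309] rotvec [-0.0009  0.0015 -0.0047] d after rot [-0.0121  0.0101  0.2309]
[ 2.38283277e-01 -1.56778995e-01  1.77363731e+00 -1.65387339e-03
  1.52513550e+00 -2.86932542e-01] 0.05025645372141524
```

Align laterally and descend to 40 mm, then view from the wrist and scene cameras before going lower.

Call:
{"api": "inch_along", "payload": {"increments": [[[0,0,0],[-0.012,0.01,0],0.05],[[0,0,0],[0,0,0.04],0.05],[[0,0,0],[0,0,0.04],0.05],[[0,0,0],[0,0,0.04],0.05],[[0,0,0],[0,0,0.04],0.05],[[0,0,0],[0,0,0.03],0.05],[[0,0,0],[0,0,0],0.05]]}}

```text
time_s: 2.5
tool_pos: [0.4746, 0.1634, 0.0361]
orientation: [-3.132, -0.003, 2.101]
contact_force: [-0.8, -0.5, 0.5]
opening: 0.0499
gripper_force: 0.0
```

Run:
```python
from station import robot
from h import *
delta(robot.state(),[-.128,-.206],.0,A+np.pi/2)
a=robot.snapshot("scene")[130:260,150:320];b=robot.snapshot("top")[140:290,150:330]
o=[cv2.resize(x,(400,360),interpolation=cv2.INTER_CUBIC) for x in (a,b)]
cv2.imwrite("pics/d1.png",np.hstack(o)[:,:,::-1])
```

```text
pos [0.4746 0.1634 0.0361] stop [[-132.  -199.8]] tool d [-0.0064  0.0043  0.036 ] rotvec [-0.0094 -0.0031  0.0003] d after rot [-0.0062  0.004   0.0361]
```

View pics/d1.png

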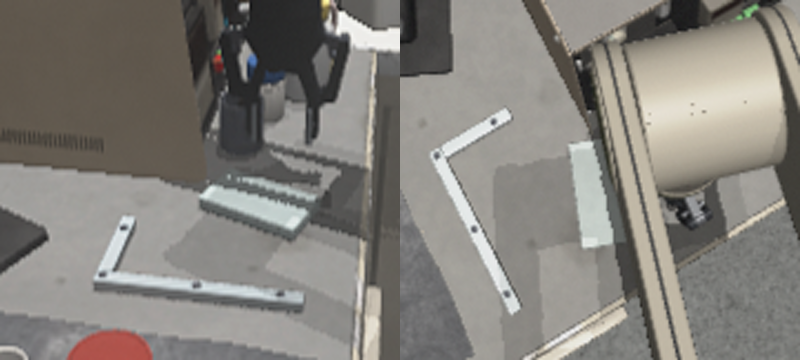

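The scene crop shows the near fingertip at (313,140), while the far finger is lost against the dark ring at (240,125). I'll take an enhanced zoom before going lower.

Run:
```python
from station import robot
from h import *
a=robot.snapshot("scene")[130:230,225:325].astype(float);b=robot.snapshot("wrist")
a=np.clip((a/255)**.5*255,0,255).astype(np.uint8)
cv2.imwrite("pics/d2.png",np.hstack([cv2.resize(a,(400,400),interpolation=cv2.INTER_CUBIC),cv2.resize(b,(400,400))])[:,:,::-1])
i=robot.camera_info("scene");s=robot.state()
# project expected tips & ring base
from scipy.spatial.transform import Rotation as Ro
def pr(p):
    c=(i["world_to_cam"]@np.r_[p,1])[:3]*[1,-1,-1];u=i["intrinsics"]@c;return np.round((u[:2]/u[2]-[225,130])*4)
R=Ro.from_euler("xyz",s["orientation"])
for y in(-.04,-.025,.025,.04): print(pr(s["tool_pos"]+R.apply([0,y,-.006])))
print("ring",pr(np.r_[toworld([-.083,-.256]),0]),pr(np.r_[toworld([-.083,-.256]),.05]))
```

```text
[234. 188.]
[210. 186.]
[132. 180.]
[109. 178.]
ring [117. 211.] [117. 144.]
```

View pics/d2.png

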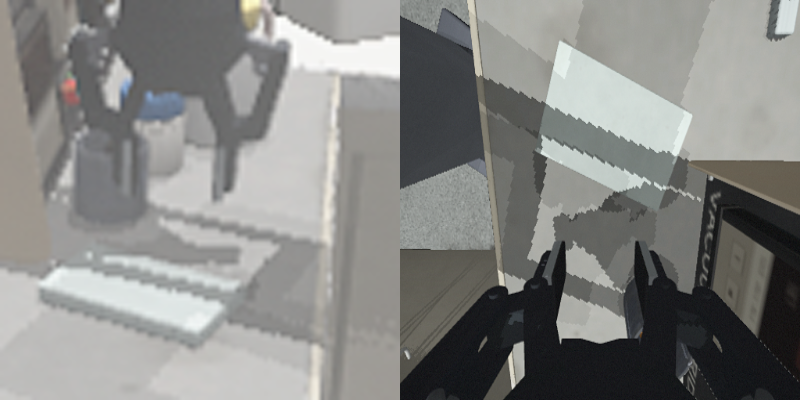

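The far finger, with its tip near (125,190), stands in front of the ring and clear of it. The near tip is at (222,200). Both sit slightly lower than I assumed, so I'll stop at TCP z ≈ 7 mm.

Call:
{"api": "inch_along", "payload": {"increments": [[[0,0,0],[-0.004,0.003,0.01],0.05],[[-0.009,0,0],[0,0,0.01],0.05],[[0,0,0],[0,0,0.009],0.05],[[0,0,0],[0,0,0],0.05],[[0,0,0],[0,0,0],0.05]]}}

```text
time_s: 3.2
tool_pos: [0.4836, 0.1619, 0.0117]
orientation: [3.134, -0.0, 2.101]
contact_force: [0.0, -0.3, 0.7]
opening: 0.0499
gripper_force: 0.0
```

Run:
```python
from station import robot
from h import *
delta(robot.state(),[-.128,-.076],.005,A+np.pi/2)
a=robot.snapshot("scene")[130:230,225:325].astype(float);b=robot.snapshot("wrist")
a=np.clip((a/255)**.5*255,0,255).astype(np.uint8)
cv2.imwrite("pics/d3.png",np.hstack([cv2.resize(a,(400,400),interpolation=cv2.INTER_CUBIC),cv2.resize(b,(400,400))])[:,:,::-1])
```

```text
pos [0.4836 0.1619 0.0117] stop [[-125.  -205.6]] tool d [ 0.1296 -0.003   0.0068] rotvec [ 0.0077 -0.0004 -0.0001] d after rot [ 0.1296 -0.003   0.0067]
```

View pics/d3.png

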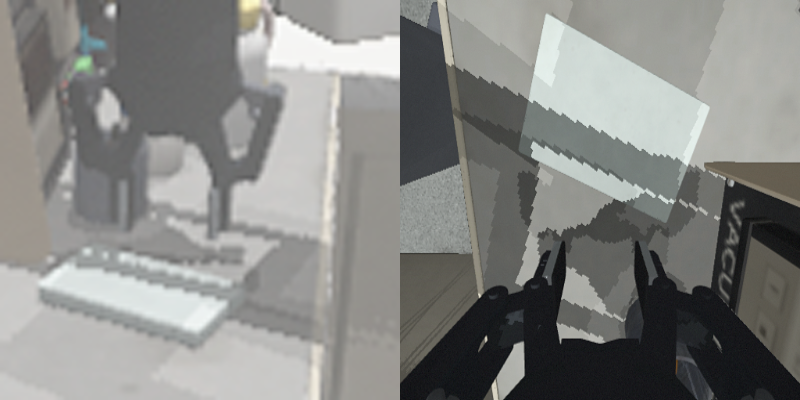

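Both tips are just above the bench, between the ring and the slab, and touching neither. I'll go down 6 mm and start pushing.

Call:
{"api": "inch_along", "payload": {"increments": [[[0.007,0,0],[0,-0.003,0.003],0.05],[[0,0,0],[0,0,0.003],0.05],[[0,0,0],[0,0,0],0.05]]}}

```text
time_s: 3.6
tool_pos: [0.4812, 0.1605, 0.0058]
orientation: [3.14, -0.0, 2.101]
contact_force: [0.4, 0.5, -0.2]
opening: 0.0497
gripper_force: 0.0
```

Call:
{"api": "inch_along", "payload": {"increments": [[[0,0,0],[0.01,0,0],0.05],[[0,0,0],[0.01,0,0],0.05],[[0,0,0],[0.01,0,0],0.05],[[0,0,0],[0.01,0,0],0.05],[[0,0,0],[0,0,0],0.05]]}}

```text
time_s: 4.1
tool_pos: [0.4604, 0.1964, 0.0062]
orientation: [3.14, -0.0, 2.102]
contact_force: [1.1, 0.2, -0.4]
opening: 0.0503
gripper_force: 0.0
```

Create look.py:
```python
from station import robot
from h import *
import sys
im=robot.snapshot("top");i=robot.camera_info("top")
cs,m=blobs(im,(160,182,262,275),165,20)
for c in cs:
    P=ray(i,c,.012);ctr,sz,b=rect(P)
    print(len(c),np.round(sz,1),np.round(tostop(np.r_[[ctr],b]/1000)*1000).tolist())
s=robot.state();print(np.round(s["contact_force"],1));delta(s,[float(sys.argv[1]),float(sys.argv[2])],float(sys.argv[3]),A+float(sys.argv[4]))
```

```bash
python3 look.py -.128 -.076 .006 1.5708
```

```text
217 [221.8  27.1] [[-125.0, -93.0], [-229.0, -52.0], [-236.0, -78.0], [-21.0, -133.0], [-14.0, -107.0]]
206 [230.   35.3] [[-135.0, -128.0], [-244.0, -85.0], [-252.0, -119.0], [-27.0, -171.0], [-19.0, -137.0]]
201 [188.9  99.2] [[-81.0, -37.0], [-176.0, 12.0], [-175.0, -87.0], [14.0, -86.0], [13.0, 14.0]]
128 [107.1  77.6] [[-91.0, -179.0], [-132.0, -127.0], [-152.0, -202.0], [-49.0, -230.0], [-29.0, -156.0]]
[-0.4 -0.1  0.6]
pos [0.4608 0.1959 0.0062] stop [[-127.5 -164.8]] tool d [ 0.0888 -0.0003  0.0002] rotvec [ 0.0018 -0.0001  0.0016] d after rot [ 0.0888 -0.0005  0.0002]
```

Call:
{"api": "inch_along", "payload": {"increments": [[[0,0,0],[0.01,0,0],0.05],[[0,0,0],[0.01,0,0],0.05],[[0,0,0],[0.01,0,0],0.05],[[0,0,0],[0.01,0,0],0.05],[[0,0,0],[0.01,0,0],0.05],[[0,0,0],[0.01,0,0],0.05],[[0,0,0],[0.01,0,0],0.05],[[0,0,0],[0,0,0],0.05]]}}

```text
time_s: 4.95
tool_pos: [0.4251, 0.2566, 0.0061]
orientation: [3.14, -0.0, 2.102]
contact_force: [0.8, -0.1, 0.5]
opening: 0.0503
gripper_force: 0.0
```

Run:
```python
from station import robot
from h import *
delta(robot.state(),[-.128,-.076],.006,A+np.pi/2)
a=robot.snapshot("scene")[120:270,150:330].astype(float);b=robot.snapshot("wrist")
a=np.clip((a/255)**.6*255,0,255).astype(np.uint8)
cv2.imwrite("pics/d4.png",np.hstack([cv2.resize(a,(400,400),interpolation=cv2.INTER_CUBIC),cv2.resize(b,(400,400))])[:,:,::-1])
```

```text
pos [0.4251 0.2566 0.0061] stop [[-127.6  -94.3]] tool d [ 0.0183 -0.0004  0.0002] rotvec [ 0.0017 -0.0005  0.0012] d after rot [ 0.0183 -0.0004  0.0001]
```

View pics/d4.png

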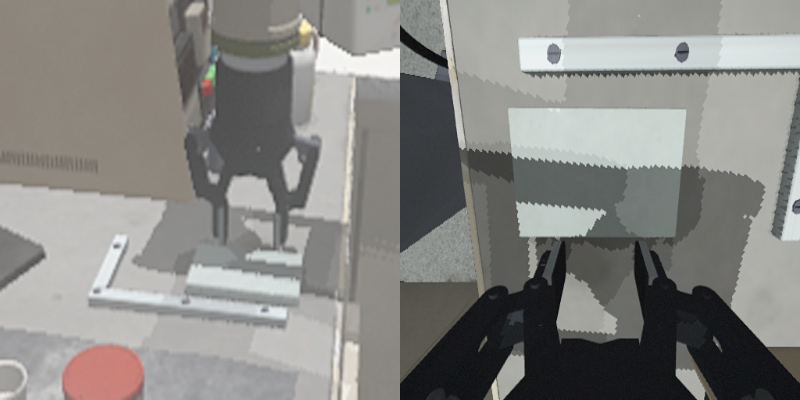

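The slab is now square to the bar (wrist view, slab edges at rows 108 and 237) with about 18 mm of gap left. Its near end is about level with the bar's near end. I'll continue gently.

Call:
{"api": "inch_along", "payload": {"increments": [[[0,0,0],[0.006,0,0],0.05],[[0,0,0],[0.006,0,0],0.05],[[0,0,0],[0.003,0,0],0.05],[[0,0,0],[0.002,0,0],0.05],[[0,0,0],[0,0,0],0.05]]}}

```text
time_s: 5.55
tool_pos: [0.4172, 0.2703, 0.0062]
orientation: [3.14, -0.0, 2.101]
contact_force: [1.1, 0.2, 0.6]
opening: 0.0501
gripper_force: 0.0
```

Call:
{"api": "inch_along", "payload": {"increments": [[[0,0,0],[0.002,0,0],0.05],[[0,0,0],[0,0,0],0.05]]}}

```text
time_s: 5.75
tool_pos: [0.417, 0.2716, 0.0065]
orientation: [3.139, 0.001, 2.101]
contact_force: [2.3, -2.1, 0.4]
opening: 0.0499
gripper_force: 1.8
```

```bash
python3 look.py -.21 -.06 .006 0
```

```text
35 [14.7 35.5] [[-177.0, -8.0], [-182.0, 10.0], [-186.0, -25.0], [-171.0, -27.0], [-167.0, 8.0]]
102 [125.5  10.8] [[-97.0, 50.0], [-158.0, 64.0], [-160.0, 54.0], [-36.0, 36.0], [-34.0, 47.0]]
109 [136.6  11.9] [[-102.0, 32.0], [-169.0, 47.0], [-171.0, 35.0], [-35.0, 18.0], [-34.0, 29.0]]
179 [106.1 152.3] [[-98.0, -61.0], [-146.0, 18.0], [-156.0, -134.0], [-50.0, -141.0], [-40.0, 11.0]]
118 [160.8  11.6] [[-127.0, -150.0], [-207.0, -143.0], [-207.0, -154.0], [-46.0, -158.0], [-46.0, -146.0]]
94 [127.3  11.7] [[-109.0, -170.0], [-173.0, -162.0], [-173.0, -174.0], [-46.0, -177.0], [-46.0, -165.0]]
86 [29.5 99.1] [[-1.0, -36.0], [-17.0, 13.0], [-14.0, -86.0], [15.0, -86.0], [13.0, 14.0]]
[ 2.2 -3.3  2. ]
pos [0.417  0.2716 0.0066] stop [[-127.   -77.3]] tool d [ 0.0173 -0.083   0.0003] rotvec [ 2.8000e-03 -1.5000e-03  1.5708e+00] d after rot [-0.083  -0.0173  0.0006]
```

The slab has met the long bar, with force building. Now I'll back off, rise and turn 90° for the end push.

Call:
{"api": "inch_along", "payload": {"increments": [[[0,0,0],[-0.015,0,0],0.05],[[0,0,0],[0,0,-0.03],0.05],[[0,0,0],[0,0,-0.03],0.05],[[0,0,0],[0,0,0],0.02]]}}

```text
time_s: 6.2
tool_pos: [0.4267, 0.2604, 0.0707]
orientation: [3.132, -0.0, 2.1]
contact_force: [0.7, 0.6, 0.2]
opening: 0.0368
gripper_force: 0.0
```

Call:
{"api": "inch_along", "payload": {"increments": [[[0,0,0.143],[0,0,0],0.02],[[0,0,0.143],[0,0,0],0.02],[[0,0,0.143],[0,0,0],0.02],[[0,0,0.143],[0,0,0],0.02],[[0,0,0.143],[0,0,0],0.02],[[0,0,0.143],[0,0,0],0.02],[[0,0,0.143],[0,0,0],0.02],[[0,0,0.143],[0,0,0],0.02],[[0,0,0.143],[0,0,0],0.02],[[0,0,0.143],[0,0,0],0.02],[[0,0,0.143],[0,0,0],0.02],[[0,0,0],[0,0,0],0.02]]}}

```text
time_s: 7.4
tool_pos: [0.4233, 0.2589, 0.0656]
orientation: [-3.141, -0.001, 0.525]
contact_force: [-0.2, -1.2, 1.3]
opening: 0.0202
gripper_force: 0.0
```

Run:
```python
from station import robot
from h import *
s=robot.state();delta(s,[-.205,-.034],.06,A);print(s["q"])
```

```text
pos [0.4233 0.2589 0.0656] stop [[-128.   -91.5]] tool d [-0.0773 -0.0571  0.0055] rotvec [-0.0006 -0.001  -0.0047] d after rot [-0.077  -0.0575  0.0056]
[ 4.45013400e-01 -2.44831697e-03  1.94173625e+00  6.79270947e-04
  1.20136203e+00  1.49022615e+00]
```

Call:
{"api": "inch_along", "payload": {"increments": [[[0,0,-0.005],[-0.02,-0.02,0],0.02],[[0,0,0],[-0.02,-0.02,0],0.02],[[0,0,0],[-0.02,-0.0175,0],0.02],[[0,0,0],[-0.02,0,0.01],0.02],[[0,0,0],[0,0,0.01],0.02],[[0,0,0],[0,0,0],0.02]]}}

```text
time_s: 8.0
tool_pos: [0.3249, 0.2674, 0.0446]
orientation: [-3.142, 0.0, 0.536]
contact_force: [1.0, 0.5, 0.1]
opening: 0.0202
gripper_force: 0.0
```

Run:
```python
from station import robot
from h import *
delta(robot.state(),[-.205,-.034],.006,A)
a=robot.snapshot("scene")[140:270,180:330].astype(float);b=robot.snapshot("wrist")
a=np.clip((a/255)**.6*255,0,255).astype(np.uint8)
cv2.imwrite("pics/d5.png",np.hstack([cv2.resize(a,(400,400),interpolation=cv2.INTER_CUBIC),cv2.resize(b,(400,400))])[:,:,::-1])
```

```text
pos [0.3249 0.2674 0.0446] stop [[-208.6  -34.4]] tool d [ 0.0036 -0.0003  0.0386] rotvec [-0.      0.      0.0057] d after rot [ 0.0036 -0.0004  0.0386]
```

View pics/d5.png

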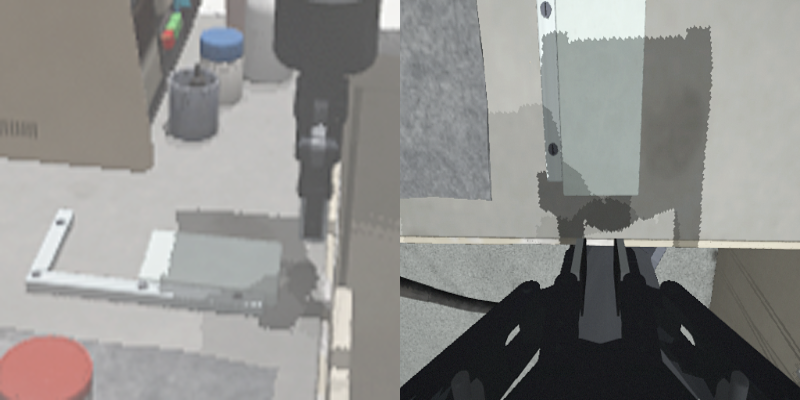

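The wrist view shows the slab flush along the long bar. Its near end is at row 195, about 13 mm past the bar's end, and the fingers are between it and the bench edge at row 243. I'll descend and push along +x.

Call:
{"api": "inch_along", "payload": {"increments": [[[0,0,0.005],[0,0,0.013],0.02],[[0,0,0],[0,0,0.013],0.02],[[0,0,0],[0,0,0.012],0.02],[[0,0,0],[0,0,0],0.02]]}}

```text
time_s: 8.5
tool_pos: [0.3253, 0.2673, 0.0067]
orientation: [3.141, 0.001, 0.528]
contact_force: [-0.7, -0.5, -0.5]
opening: 0.0201
gripper_force: 0.0
```

Call:
{"api": "inch_along", "payload": {"increments": [[[0,0,0],[0.01,0,0],0.02],[[0,0,0],[0.01,0,0],0.02],[[0,0,0],[0.01,0,0],0.02],[[0,0,0],[0.01,0,0],0.02],[[0,0,0],[0,0,0],0.02]]}}

```text
time_s: 9.0
tool_pos: [0.3623, 0.2892, 0.0089]
orientation: [-3.142, -0.004, 0.528]
contact_force: [-0.5, 0.2, -0.6]
opening: 0.0204
gripper_force: 0.0
```

Run:
```python
from station import robot
from h import *
delta(robot.state(),[-.121,-.034],.006,A)
```

```text
pos [0.3623 0.2892 0.0089] stop [[-165.3  -34.5]] tool d [ 0.0443 -0.0006  0.0031] rotvec [-0.0001 -0.0041 -0.0023] d after rot [ 0.0443 -0.0005  0.0029]
```

Call:
{"api": "inch_along", "payload": {"increments": [[[0,-0.004,0],[0.01,0,0.003],0.02],[[0,0,0],[0.01,0,0],0.02],[[0,0,0],[0.01,0,0],0.02],[[0,0,0],[0.005,0,0],0.02],[[0,0,0],[0,0,0],0.02]]}}

```text
time_s: 9.5
tool_pos: [0.3915, 0.3062, 0.0054]
orientation: [-3.142, 0.001, 0.528]
contact_force: [0.4, -0.5, 0.1]
opening: 0.0199
gripper_force: 0.0
```

Call:
{"api": "inch_along", "payload": {"increments": [[[0,0,0],[0.004,0,0],0.02],[[0,0,0],[0.003,0,0],0.02],[[0,0,0],[0,0,0],0.02]]}}

```text
time_s: 9.8
tool_pos: [0.397, 0.3094, 0.0053]
orientation: [-3.142, 0.002, 0.528]
contact_force: [0.6, -0.2, 0.5]
opening: 0.02
gripper_force: 0.0
```

Run:
```python
from station import robot
from h import *
s=robot.state();delta(s,[-.121,-.034],.006,A);print(s["contact_force"])
```

```text
pos [0.397  0.3094 0.0053] stop [[-125.1  -34.6]] tool d [ 0.0041 -0.0006 -0.0007] rotvec [-0.      0.0016 -0.0022] d after rot [ 0.0041 -0.0006 -0.0007]
[ 0.57991194 -0.2116809   0.45882321]
```

Call:
{"api": "inch_along", "payload": {"increments": [[[0,0,0],[0.002,0,0],0.02],[[0,0,0],[0.001,0,0],0.02],[[0,0,0],[0,0,0],0.02]]}}

```text
time_s: 10.1
tool_pos: [0.3994, 0.3108, 0.0052]
orientation: [3.142, 0.002, 0.528]
contact_force: [-0.6, -0.4, -0.4]
opening: 0.0198
gripper_force: 0.0
```

Call:
{"api": "inch_along", "payload": {"increments": [[[0,0,0],[0.002,0,0],0.02],[[0,0,0],[0,0,0],0.02],[[0,0,0],[0,0,0],0.02]]}}

```text
time_s: 10.4
tool_pos: [0.4009, 0.3117, 0.005]
orientation: [3.142, 0.002, 0.528]
contact_force: [-0.3, -0.2, 0.4]
opening: 0.0201
gripper_force: 0.6
```

Call:
{"api": "inch_along", "payload": {"increments": [[[0,0,0],[0.002,0,0],0.02],[[0,0,0],[0,0,0],0.02]]}}

```text
time_s: 10.6
tool_pos: [0.4011, 0.3118, 0.0046]
orientation: [3.141, 0.006, 0.528]
contact_force: [-7.9, -5.0, 6.3]
opening: 0.0196
gripper_force: 4.7
```

Call:
{"api": "inch_along", "payload": {"increments": [[[0,0,0],[0.002,0,0],0.02],[[0,0,0],[0,0,0],0.02]]}}

```text
time_s: 10.8
tool_pos: [0.4011, 0.3119, 0.004]
orientation: [3.141, 0.01, 0.528]
contact_force: [-14.2, -9.3, 11.7]
opening: 0.0198
gripper_force: 8.5
```

Run:
```python
from station import robot
from h import *
s=robot.state();delta(s,[-.121,-.034],.006,A)
cv2.imwrite("pics/d6.png",cv2.resize(robot.snapshot("wrist"),(640,480))[:,:,::-1])
```

```text
pos [0.4011 0.3119 0.004 ] stop [[-120.3  -34.6]] tool d [-0.0007 -0.0006 -0.002 ] rotvec [ 0.0002  0.0104 -0.002 ] d after rot [-0.0007 -0.0006 -0.002 ]
```

View pics/d6.png

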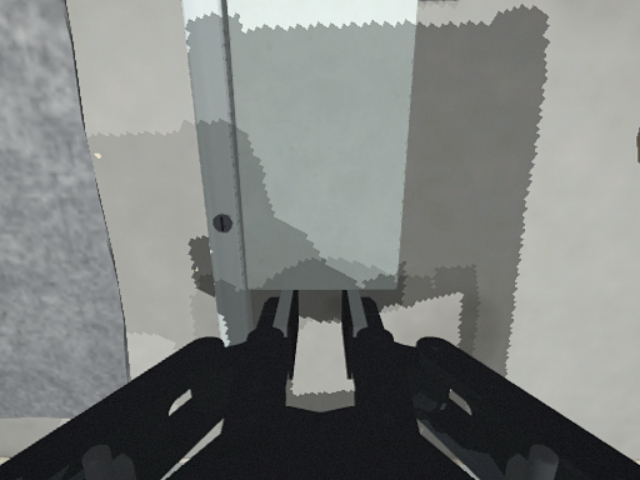

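The force rose sharply, so the slab's end is seated on the short bar. A thin dark line at (230-245, 0-290) could be a tiny gap along the long bar. I'll back off, raise and turn back, then measure and nudge.

Call:
{"api": "inch_along", "payload": {"increments": [[[0,0,0],[-0.008,0,0],0.02],[[0,0,0],[-0.012,0,0],0.02],[[0,0,0],[0,0,-0.03],0.02],[[0,0,0],[0,0,-0.03],0.02],[[0,-0.01,0],[0,0,0],0.05]]}}

```text
time_s: 11.35
tool_pos: [0.3903, 0.3058, 0.07]
orientation: [-3.141, 0.003, 0.528]
contact_force: [0.7, 0.1, 0.3]
opening: 0.0331
gripper_force: 0.0
```

Call:
{"api": "inch_along", "payload": {"increments": [[[0,0,-0.143],[0,0,0],0.05],[[0,0,-0.143],[0,0,0],0.05],[[0,0,-0.143],[0,0,0],0.05],[[0,0,-0.143],[0,0,0],0.05],[[0,0,-0.143],[0,0,0],0.05],[[0,0,-0.143],[0,0,0],0.05],[[0,0,-0.143],[0,0,0],0.05],[[0,0,-0.143],[0,0,0],0.05],[[0,0,-0.143],[0,0,0],0.05],[[0,0,-0.143],[0,0,0],0.05],[[0,0,-0.143],[0,0,0],0.05],[[0,0,0],[0,0,0],0.05]]}}

```text
time_s: 12.55
tool_pos: [0.3874, 0.3038, 0.0648]
orientation: [-3.13, -0.0, 2.103]
contact_force: [-0.1, 0.0, -0.2]
opening: 0.0498
gripper_force: 0.0
```

Run:
```python
from station import robot
from h import *
s=robot.state();delta(s,[-.065,-.098],.06,A+np.pi/2);print(s["q"])
```

```text
pos [0.3874 0.3038 0.0648] stop [[-136.3  -34.5]] tool d [-0.0636  0.0712  0.004 ] rotvec [-0.0118 -0.0001  0.0024] d after rot [-0.0635  0.0713  0.0048]
[5.60579113e-01 6.26660116e-04 1.94026220e+00 4.74791072e-04
 1.21244674e+00 2.80330407e-02]
```

Call:
{"api": "inch_along", "payload": {"increments": [[[-0.012,0,0],[-0.03,0,0],0.05],[[0,0,0],[-0.03,0,0],0.05],[[0,0,0],[0,0.03,0],0.05],[[0,0,0],[0,0.03,0],0.05],[[0,0,0],[0,0.008,0],0.05],[[0,0,0],[0,0,0],0.05]]}}

```text
time_s: 13.15
tool_pos: [0.4769, 0.2867, 0.0649]
orientation: [3.142, -0.0, 2.098]
contact_force: [-0.8, -0.3, 0.2]
opening: 0.05
gripper_force: 0.0
```

Run:
```python
from station import robot
from h import *
s=robot.state();delta(s,[-.066,-.095],.006,A+np.pi/2)
```

```text
pos [0.4769 0.2867 0.0649] stop [[-67.7 -94.6]] tool d [-0.0004  0.0017  0.0589] rotvec [ 0.     -0.0001 -0.0029] d after rot [-0.0004  0.0017  0.0589]
```

Call:
{"api": "inch_along", "payload": {"increments": [[[0,0,-0.003],[0,0.002,0.02],0.05],[[0,0,0],[0,0,0.02],0.05],[[0,0,0],[0,0,0.018],0.05],[[0,0,0],[0,0,0],0.05]]}}

```text
time_s: 13.55
tool_pos: [0.4745, 0.2859, 0.004]
orientation: [-3.135, -0.001, 2.102]
contact_force: [-0.9, 0.1, -0.8]
opening: 0.0503
gripper_force: 0.0
```

Call:
{"api": "inch_along", "payload": {"increments": [[[0,0,0],[0.006,0,0],0.05],[[0,0,0],[0.006,0,0],0.05],[[0,0,0],[0.004,0,0],0.05],[[0,0,0],[0,0,0],0.05],[[0,0,0],[0,0,0],0.05]]}}

```text
time_s: 14.05
tool_pos: [0.4702, 0.3016, 0.0078]
orientation: [3.141, 0.0, 2.104]
contact_force: [-0.1, -0.2, 0.1]
opening: 0.0498
gripper_force: 0.0
```

Call:
{"api": "inch_along", "payload": {"increments": [[[0,0,0],[0.002,0,0],0.05],[[0,0,0],[0,0,0],0.05],[[0,0,0],[0,0,0],0.05]]}}

```text
time_s: 14.35
tool_pos: [0.4691, 0.3029, 0.0073]
orientation: [3.141, 0.0, 2.104]
contact_force: [-0.6, -1.1, 0.7]
opening: 0.0506
gripper_force: 0.5
```

Run:
```python
from station import robot
from h import *
s=robot.state();delta(s,[-.066,-.076],.006,A+np.pi/2)
```

```text
pos [0.4691 0.3029 0.0073] stop [[-66.2 -76.6]] tool d [0.0006 0.0002 0.0013] rotvec [0.0003 0.     0.0029] d after rot [0.0006 0.0002 0.0013]
```

Just touching. Press a little more until the force builds.

Call:
{"api": "inch_along", "payload": {"increments": [[[0,0,0.003],[0.002,0,0],0.05],[[0,0,0],[0,0,0],0.05]]}}

```text
time_s: 14.55
tool_pos: [0.4689, 0.304, 0.0075]
orientation: [3.141, 0.002, 2.101]
contact_force: [3.7, -4.6, 1.8]
opening: 0.0499
gripper_force: 2.6
```

Call:
{"api": "inch_along", "payload": {"increments": [[[0,0,0],[0.001,0,0],0.05],[[0,0,0],[0,0,0],0.05],[[0,0,0],[0,0,0],0.05]]}}

```text
time_s: 14.85
tool_pos: [0.4688, 0.3042, 0.0076]
orientation: [3.141, 0.003, 2.101]
contact_force: [5.3, -7.0, 2.2]
opening: 0.0497
gripper_force: 4.0
```

The slab is seated on the long bar too. I'll retreat, rise and clear the top camera's view to verify.

Call:
{"api": "inch_along", "payload": {"increments": [[[0,0,0],[-0.006,0,0],0.05],[[0,0,0],[-0.01,0,0],0.05],[[0,0,0],[0,0,-0.04],0.05],[[0,0,0],[0,0,-0.04],0.05],[[0,0,0],[0,0,-0.04],0.05],[[0,0,0],[0,0,-0.04],0.05],[[0,0,0],[0,-0.04,-0.03],0.05],[[0,0,0],[0,-0.04,0],0.05]]}}

```text
time_s: 15.65
tool_pos: [0.4085, 0.2518, 0.2021]
orientation: [3.134, 0.0, 2.101]
contact_force: [0.1, 0.1, -0.3]
opening: 0.0499
gripper_force: 0.0
```

Call:
{"api": "inch_along", "payload": {"increments": [[[0,0,0],[0.04,0,0],0.05],[[0,0,0],[0.04,0,0],0.05],[[0,0,0],[0.04,0,0],0.05],[[0,0,0],[0.04,0,0],0.05],[[0,0,0],[0.04,0,0],0.05],[[0,0,0],[0.04,0,0],0.05],[[0,0,0],[0.04,0,0],0.05],[[0,0,0],[0.04,0,0],0.05],[[0,0,0],[0.03,0,0],0.05],[[0,0,0],[0,0,0],0.05]]}}

```text
time_s: 16.65
tool_pos: [0.2272, 0.5554, 0.1965]
orientation: [-3.14, -0.001, 2.104]
contact_force: [0.5, -0.4, -0.1]
opening: 0.0497
gripper_force: 0.0
```

Run:
```python
from station import robot
from h import *
im=robot.snapshot("top");i=robot.camera_info("top")
cv2.imwrite("pics/fin.png",np.hstack([cv2.resize(im[175:275,155:255],(400,400),interpolation=cv2.INTER_NEAREST),cv2.resize(im[100:290,120:420],(400,400))])[:,:,::-1])
cs,m=blobs(im,(155,182,262,275),165,20)
for c in cs:
    ctr,sz,b=rect(ray(i,c,.012));print(len(c),np.round(sz,1),np.round(tostop(np.r_[[ctr],b]/1000)*1000).tolist())
```

```text
70 [20.6 80.2] [[-231.0, -94.0], [-241.0, -54.0], [-241.0, -134.0], [-220.0, -134.0], [-221.0, -54.0]]
202 [190.7  99.2] [[-82.0, -37.0], [-177.0, 12.0], [-177.0, -87.0], [14.0, -86.0], [13.0, 14.0]]
```

View pics/fin.png

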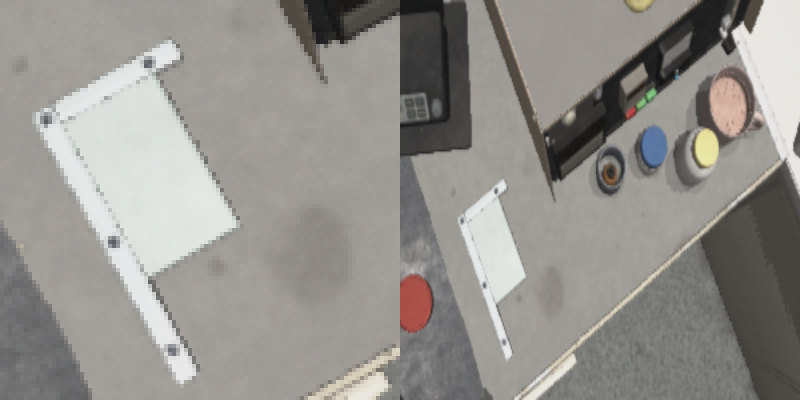

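The slab sits flat along both bars, with its corners near (65,120), (150,75), (240,225) and (150,275), and no visible gap. The ring, jar, bottle, mug and tin are where they were. Handing in.

```bash
python3 -c "
from station import robot
print(robot.close_job())"
```

```text
the job is handed in; nothing more can be done
None
```

The slab was pushed into the corner of the stop, one long side flat along the long bar and one end against the short bar, and the job was handed in after about 17 s of robot time; the final picture showed no visible gap and the nearby objects where they started.

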